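Top up the spring-fed tin lane

ROBOT

A 7-joint arm with a two-finger parallel gripper is mounted at the origin on the work surface. World frame = base frame: x ahead of the robot, y to its left, z up, the work surface at z = 0. Lengths are in mm, angles in rad, forces in N, time in s.
With the tool pointing down it reaches from about 400 to 875 mm from the base axis. Payload 4.4 kg.
Tool frame: the origin (TCP) lies on the centre line of the jaws, within the pads' length; the fingertips stand 25 mm ahead of it and the grasp point (between the pads) lies 6 mm ahead of it (ctrl.finger_overhang is the distance from the TCP to the fingertips, in mm); z points along the fingers, y is the line along which they close (so a half turn about z gives the same grasp; the last joint's range is limited). The gripper opens to 85 mm and grips with 20 to 120 N. Pads are 22 mm wide; open, the fingers measure 114 mm over their backs; the gripper's body (76 mm by 85 mm) begins 54 mm behind the grasp point. The pads swing forward as they close: fully open they stand 13 mm farther back than shut.
Start: joints at [1.24, 0.628, 0.038, 1.517, -0.027, 0.996, -0.02], TCP at [170.142, -627.351, 256.313] pointing down, gripper open.
Joint ranges: [-3.06, 3.06], [-0.37, 2.12], [-1.25, 1.32], [0.18, 2.47], [-1.1, 4.24], [0.23, 1.98], [-2.94, 2.94]. Speed limits (rad/s): [2.57, 2.57, 3.14, 3.14, 3.14, 3.14, 3.14].

INTERFACE

Orientations are given as [roll, pitch, yaw] about the fixed x, y, z axes, in that order (R = Rz(yaw) Ry(pitch) Rx(roll)).
In Python, from cell import ctrl gives the robot as it stands. The module is installed in compiled form; this text tells all that it offers.
- The arm moves only by the tool play_rows, never from a script. Its argument "targets" is a list of rows, each a list of 5 numbers: the closure, from 0 (fully open) to 1 (shut), then the shift along the tool's x, y, z in cm, then the turn about the tool's z in degrees. In form: [[gripper, dx, dy, dz, spin], ...]. A call has 1 to 10 rows; each row is the pose to reach, as a shift and turn from the pose commanded when the call began, along the tool's axes at that moment; what a row does not reach only later rows make up. A row lasts 1/10 s, in which the tool goes at most 50 mm and 8.59 degrees, less where a joint would pass 70% of its speed; a pose out of reach is approached as far as the arm can. A call with a gripper value outside its range is refused whole. The fingers move at their own pace and stop on an object; the grip force is fixed at half the most. Time passes only in rows, so rows that repeat a pose let the fingers close. It gives the time, the measured TCP pose, the force, the opening and the grip force at its end, in the units of the state.
- ctrl.read_state(): the state, without advancing time (a new reading comes with each control period).
- ctrl.get_image(name): name is "side" or "top"; returns (picture, depth): 480x640x3 uint8, red, green, blue; 480x640 float32, mm along the optical axis (not along the pixel's ray), 0 where there is no reading.
- ctrl.calibration(name): a dict with "vfov" (degrees; the focal length in pixels is half the picture's height over the tangent of half this angle, whatever the lens; pixels are square), "cx", "cy" (the principal point, pixels), "extrinsics" (4x4, takes a point from camera to world coordinates). Camera axes: x right, y down, z forward; pixel columns grow to the right and rows downward; lengths in mm; the calibration is good to about 2 mm. A picture is of the moment at which its call begins. calibration takes no time and is no camera call.
- ctrl.finish_job(): hands the job in; it is judged then, once.
Trained networks look in the newest picture that a camera, given by its name, has taken for a name from the list of things; names that differ only in an ending like _2 or _b are one class to them, and where a whole thing is asked for, a point or a joint stands for the part that bears it (a point fixed in the world has none). Each returns a list of dicts, best first, with "confidence" (0 to 1); they miss things now and then, are a little off and sometimes report something else, mostly with a low value. They report only what shows in the picture. A call takes as long as a camera call. They do not tell look-alikes from the thing itself.
- ctrl.search_frame(camera, name): "bbox" ([left, top, right, bottom] in pixels, round what is visible of it).
- ctrl.trace(camera, name): "pixels" (480x640 bool, what is visible of it) and "bbox" ([left, top, right, bottom] in pixels, round what is visible of it).
The state is a dict: "clock": time; "qpos": joint angles; "qd": joint speeds; "tau": joint torques, N m; "eef_pos": TCP position; "tool_rot": TCP orientation; "force": force on the tool from outside, world axes, zero at the start; "torque": the same for the moment, N m; "width": finger opening in mm; "gripper_force": force on a finger pad.
Only numpy, scipy, OpenCV 4.12 (cv2) and the standard library are available. Lean on these libraries where they do the work, as an engineer would, in place of code of your own. Each camera call takes 0.05 s, during which the arm holds its last target. There are 200 camera calls.

TASK

One of the three look-alike tins under the wire shelf has the same diameter as the tin standing in the spring-fed grey lane: use the puller to drag that tin out into the open (do not reach under the shelf for it with the gripper), and set the puller back down on its feet, on the counter. Then load the tin into the lane in front of the one already there, pressing that one back against its spring, so that both stand flat in the lane with the new tin held against the front lip. Leave all other tins and goods where they are.

Things in the scene. Friction and masses are not known exactly. Their poses are not given: they have to be found in the camera images.
- riser: fixed steel wire shelf on the counter, 290 mm wide (y), 200 deep (x), its wires 146 to 154 mm up, open front and back, legs only at its corners. Origin on the counter at the middle of its front edge; x points inward, away from the robot. The tins under it are centred 25 to 45 mm behind the edge, about 80 mm apart: too far under to be taken from above
- tin_small_c (a point): centre (half-way up) of a plain closed steel food tin, 52 mm diameter, 50 mm tall, about 150 g, standing upright under the wire shelf in a row of three (which one stands where varies); z axis up, yaw means nothing
- tin_medium_c (a point): centre (half-way up) of a plain closed steel food tin, 60 mm diameter, 50 mm tall, about 200 g, standing upright under the wire shelf in a row of three (which one stands where varies); z axis up, yaw means nothing
- tin_large_c (a point): centre (half-way up) of a plain closed steel food tin, 68 mm diameter, 50 mm tall, about 256 g, standing upright under the wire shelf in a row of three (which one stands where varies); z axis up, yaw means nothing
- tin_spare_c (a point): centre (half-way up) of a plain closed steel food tin, 66 mm diameter, 50 mm tall, about 242 g, standing upright in the open beyond the lane's right side; not wanted; z axis up, yaw means nothing
- tin_stock_c (a point): centre (half-way up) of a plain closed steel food tin, 60 mm diameter, 50 mm tall, about 200 g, standing upright in the lane, pressed against its front lip by the pusher at the start; z axis up, yaw means nothing
- puller_grip (a point): centre of the wooden grip (80 mm long in x, 20 wide in y, 26 tall) of the stock puller, a loose bridge-shaped tool of 8 mm steel rod, about 160 g, that stands on the counter with this point 60 mm above it. x points along the rod to the hook. The rod runs level through the grip at this height, its underside 56 mm above the feet
- lane: grey plastic lane, fixed. Origin on the counter at the middle of the inner face of its front lip; x points along the lane from lip to pusher. Floor 4 mm thick, 240 mm long; lip 4 mm thick, top 16 mm above the counter; side rails 3 mm thick, tops 12 mm above the counter, 64 mm apart inside; a fixed spring housing 40 mm tall stands from x = 210 mm to the end
- lane_front (a point): point on the lane floor, 4 mm above the counter, 30 mm behind the lip's inner face: centre of the underside of a 60 mm tin that stands against the lip; axes as the lane's
- pusher (a joint): position (m) of the black spring pusher, a paddle 56 mm wide, top 42 mm above the counter. Its face is 60 mm behind the lip at 0, farther back as the value grows; stops at -0.06 and 0.10. Its spring presses towards the lip with 2.4 N at 0 and 20 N/m more: about 3.6 N at 0.06, where two tins stand in the lane
- jar_honey: yellow jar, 68 mm diameter, 100 mm tall, bystander; origin under its centre
- bottle_sauce: amber bottle, 60 mm diameter, 170 mm tall, bystander; origin under its centre
- jar_pickle: green jar, 72 mm diameter, 90 mm tall, bystander; origin under its centre
- pack_small: cardboard pack 70 x 110 x 45 mm, bystander; origin under its centre
- bottle_dark: green bottle, 60 mm diameter, 160 mm tall, bystander; origin under its centre
- puller: the puller; origin 60 mm below puller_grip, on the counter; same axes. At x = +160 mm the rod turns straight down to the hook foot: an 8 mm bar at counter level, 46 mm wide in y plus its thickness, whose two ends bend 12 mm back towards the grip to cradle a tin. At x = -70 mm it turns down to a 52 mm wide rear foot. The undersides of the feet are at z = 0
- tin_medium: the 60 mm tin to be loaded; origin under its centre, z up
- tin_stock: the 60 mm tin already in the lane; origin under its centre, z up
There are look-alikes about, which are no part of the job. What is shaped like the puller but blue or pink is not meant. What is shaped like the tin_medium but pink is not meant.

How it is judged (in metres and radians):
On the way:
1. the puller is dragging the matching tin out past the shelf's front edge (x of tin_medium_c in the frame of riser below 0 m and contact force between puller and tin_medium above 0.1 N), for 0.05 s.
At the end, for the whole second after the job is handed in: The matching tin stands flat against the lane's front lip (within 6 mm, base within 3 mm of the floor, tilt under 0.08 rad), the stock tin flat right behind it (52 to 72 mm farther in), pusher above 0.05 m; the puller stands on its feet on the counter; all at rest (horizontal distance between tin_medium_c and lane_front below 0.006 m and z of each of tin_medium, tin_stock in the frame of lane_front below 0.003 m and angle between each of tin_medium_c, tin_stock_c's own z axis and vertical below 0.08 rad and x of tin_stock_c in the frame of lane_front between 0.052 and 0.072 m and value of joint pusher above 0.05 m and linear speed of each of tin_medium, tin_stock, puller below 0.01 m/s and height (world z) of puller below 0.006 m and angle between puller_grip's own z axis and vertical below 0.1 rad); the robot touches nothing.
It fails at once if the gripper touches the matching tin while the tin's centre is still under the shelf (x of tin_medium_c in the frame of riser above 0 m and contact force between the fingers and tin_medium above 0.5 N).
It fails at once if another tin or a bystander is moved by more than 30 mm (distance of any of tin_small_c, tin_large_c, tin_spare_c, jar_honey, bottle_sauce, jar_pickle, pack_small, bottle_dark from where it was at the start of the episode above 0.03 m).
It also fails if it takes over 72 s, if anything falls off the work surface, if the arm or the gripper's body presses on something with over 40 N, if the wrist force passes 120 N, or if a joint passes its speed limit or range.

## Working session

There is one attempt and no reset: what is moved stays moved. The work goes in short steps, Python scripts to look and compute and a tool call to move; the robot and the scene stay as the last step left them, time stands still between calls to the robot, and variables do not carry over. Pictures are saved under pics/ and viewed, at most 10 in all, crops included, and the job is handed in when it is done.

Besides the shell and the picture viewer there is one more tool, called after "Call:" as name([rows], argument=value, ...), one row to a line, values as JSON. play_rows: Moves the arm, as the interface text tells. Its arguments: {"type":"object","properties":{"targets":{"type":"array"}},"required":["targets"]}

```bash
mkdir -p pics; python3 - <<'E'
from cell import ctrl
import cv2,numpy as np
for n in("top","side"):
    im,d=ctrl.get_image(n); cv2.imwrite(f"pics/{n}0.png",im[:,:,::-1]); np.savez(f"{n}0.npz",im=im,d=d)
    print(n,ctrl.calibration(n))
s=ctrl.read_state();print(s)
E
```

```text
top {'vfov': 48.04426181831157, 'cx': 315.8244073153915, 'cy': 237.41920076562008, 'extrinsics': array([[ 1.50771629e-03, -9.85704930e-01,  1.68474087e-01,
         2.40090483e+02],
       [-9.99997867e-01, -1.72404191e-03, -1.13776271e-03,
        -1.99565946e+01],
       [ 1.41195470e-03, -1.68472012e-01, -9.85705426e-01,
         1.54793692e+03],
       [ 0.00000000e+00,  0.00000000e+00,  0.00000000e+00,
         1.00000000e+00]])}
side {'vfov': 46.71202223516407, 'cx': 325.5513513011493, 'cy': 237.99140737549587, 'extrinsics': array([[-9.69627172e-01, -1.65412741e-01,  1.80171506e-01,
         2.16929173e+02],
       [-2.44561887e-01,  6.66385358e-01, -7.04357891e-01,
         9.67687607e+02],
       [-3.55388386e-03, -7.27027634e-01, -6.86599002e-01,
         1.03595476e+03],
       [ 0.00000000e+00,  0.00000000e+00,  0.00000000e+00,
         1.00000000e+00]])}
{'clock': 0.1, 'qpos': array([ 1.24016726,  0.62924114,  0.03842115,  1.51829373, -0.02701653,
        0.99631895, -0.02002284]), 'qd': array([-0.00021619, -0.00253046, -0.00049545, -0.00363177,  0.00160847,
       -0.00018073,  0.00210761]), 'tau': array([ 4.00772667e-03, -5.64535439e+01,  1.23083241e+00, -1.93975031e+01,
        1.12964114e-02,  5.42211128e-03,  1.48676105e-05]), 'eef_pos': array([ 170.03987225, -626.80841984,  255.4804544 ]), 'tool_rot': array([-3.13984829e+00, -9.95403249e-06,  2.64815747e-01]), 'force': array([ 0.33762825, -0.14234792, -0.27787291]), 'torque': array([-0.01195012,  0.01876454,  0.01488156]), 'gripper_force': 0.0, 'width': 85.0245707778117}
```

View pics/top0.png

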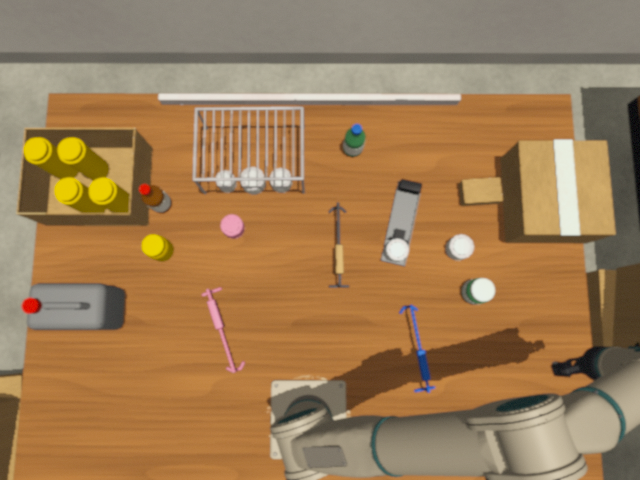

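View pics/side0.png

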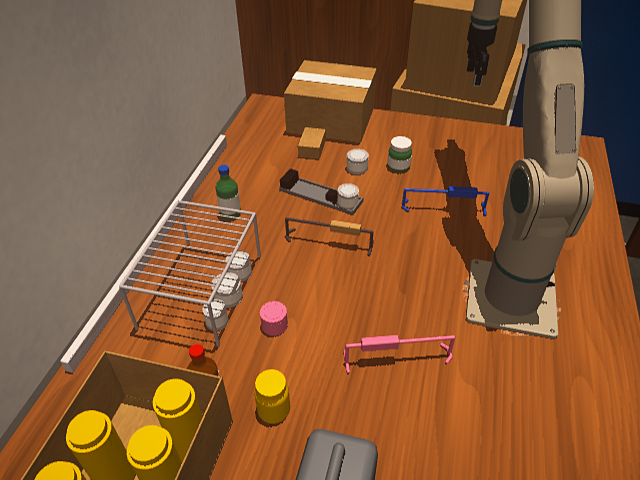

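The top view shows the wooden-grip puller at about (339,258), with its hook at (337,208). The lane runs from its lip at (395,262) to its housing at (409,186). The three shelf tins are near (225,180), (253,179) and (281,179). The side view confirms this layout. Next I'll measure.

```bash
cat > h.py <<'E'
from cell import ctrl
import numpy as np,cv2
def K(n):
    c=ctrl.calibration(n); return c,240/np.tan(np.radians(c["vfov"]/2))
def toz(n,u,v,z):
    c,f=K(n);E=c["extrinsics"]
    r=np.stack([(np.asarray(u)-c["cx"])/f,(np.asarray(v)-c["cy"])/f,np.ones(np.shape(u))],-1)@E[:3,:3].T
    return E[:3,3]+r*((z-E[2,3])/r[...,2])[...,None]
def dep(n,u,v,d):
    c,f=K(n);E=c["extrinsics"]; z=d[v,u]
    return np.stack([(u-c["cx"])/f*z,(v-c["cy"])/f*z,z],-1)@E[:3,:3].T+E[:3,3]
def cloud(n,m,d):
    v,u=np.nonzero(m&(d>0)); return dep(n,u,v,d)
def topcircle(P,z,tol=5):
    Q=P[abs(P[:,2]-z)<tol][:,:2].astype(np.float32)
    return (len(Q),)+cv2.minEnclosingCircle(Q) if len(Q)>3 else None
E
python3 - <<'E'
from h import *
np.set_printoptions(precision=1,suppress=True)
for n in("top","side"):
    im,d=ctrl.get_image(n)
    for k in("tin_medium","tin_stock","puller","lane","puller_grip","riser"):
        for t in ctrl.trace(n,k):
            P=cloud(n,t["pixels"],d)
            Q=P[abs(P[:,2]-np.percentile(P[:,2],90))<5] if len(P)>5 else P
            print(n,k,round(t["confidence"],2),np.round(t["bbox"]),len(P),"c",np.median(P,0),"top",topcircle(P,50),topcircle(P,54), "rng",P.min(0),P.max(0))
            if n=="side" or 1: cv2.imwrite(f"pics/m_{n}_{k}_{int(t['bbox'][0])}.png",t["pixels"]*255)
E
```

```text
top tin_medium 0.73 [221. 216. 246. 240.] 419 c [527.4 216.4  49.8] top (285, (530.7750244140625, 218.86314392089844), 29.995485305786133) (228, (531.2274169921875, 217.89732360839844), 30.611940383911133) rng [501.1 188.7   0.6] [562.7 247.8  60.1]
top tin_medium 0.72 [270. 170. 292. 195.] 331 c [655.1  79.2  49.3] top (196, (669.287109375, 81.51251983642578), 30.86823844909668) (156, (668.7880859375, 81.5965805053711), 30.47093963623047) rng [634.5  51.9  -6.1] [699.5 108.  156.8]
top tin_medium 0.23 [242. 169. 266. 193.] 484 c [653.1 160.1  50. ] top (271, (668.1862182617188, 163.87722778320312), 35.11761474609375) (211, (667.7903442382812, 163.219970703125), 34.38153839111328) rng [632.9 123.4  -6.2] [703.2 197.7 161. ]
top tin_stock 0.68 [381. 241. 408. 263.] 438 c [ 459.8 -245.8   54.9] top (165, (462.3753662109375, -248.94845581054688), 31.4102783203125) (309, (461.6315002441406, -248.9903564453125), 30.740447998046875) rng [ 431.2 -278.7    0.2] [ 495.2 -218.3   66.9]
top puller 0.7 [202. 290. 242. 372.] 380 c [267.6 247.8  70.3] top (8, (238.16714477539062, 235.1103820800781
[... 5412 characters left out ...]
203125, -81.79988861083984), 118.0346450805664) rng [ 359.8 -166.4   -5.3] [609.1 -59.1  79.7]
side puller_grip 0.58 [345. 337. 450. 369.] 831 c [274.  255.4  63.5] top (54, (240.7374267578125, 240.56765747070312), 117.29638671875) (104, (240.7374267578125, 240.56765747070312), 117.29638671875) rng [128.7 159.4  -2.7] [358.8 300.9  77.8]
side riser 0.92 [119. 201. 260. 343.] 1689 c [766.  212.9 151.6] top (27, (739.4150390625, 115.67570495605469), 219.5891571044922) (24, (737.6122436523438, 209.65316772460938), 143.4752655029297) rng [ 632.5 -144.1   -7. ] [927.2 314.1 160.3][ WARN:0@0.850] global loadsave.cpp:1063 imwrite_ Unsupported depth image for selected encoder is fallbacked to CV_8U.
```

```bash
python3 - <<'E'
from h import *
np.set_printoptions(precision=2,suppress=True)
def trace(n,k,near):
    im,d=ctrl.get_image(n)
    L=[(t,cloud(n,t["pixels"],d)) for t in ctrl.trace(n,k)]
    return min(L,key=lambda q:np.linalg.norm(np.median(q[1],0)[:2]-near))[1] if L else None
def line(Q): return cv2.fitLine(Q[:,:2].astype(np.float32),cv2.DIST_HUBER,0,.01,.01).ravel()
for n in("top","side"):
    P=trace(n,"puller",(445,-84))
    G=P[(P[:,2]>66)&(P[:,2]<80)]; l=line(P[(P[:,2]>50)&(P[:,2]<80)])
    print("puller",n,l,"yaw",np.degrees(np.arctan(l[1]/l[0])),"grip",len(G),G.min(0),G.max(0),"x ext",np.percentile(P[:,0],[1,99]))
    P=trace(n,"lane",(575,-273))
    F=P[P[:,2]<25]; r=cv2.minAreaRect(F[:,:2].astype(np.float32)); print("lane",n,r,line(F))
    H=P[(P[:,2]>32)&(P[:,2]<46)]; print(H[:,:2].min(0),H[:,:2].max(0))
    # housing vs pusher clusters
    for lo,hi in((440,560),(580,700)):
        q=H[(H[:,0]>lo)&(H[:,0]<hi)]; print(len(q),q.mean(0) if len(q) else "")
    P=trace(n,"riser",(680,161)); E=P[(P[:,2]>140)&(P[:,2]<162)]
    print("riser",n,cv2.minAreaRect(E[:,:2].astype(np.float32)),line(E[E[:,0]<655]),np.percentile(E[:,0],[1,5]))
E
```

```text
puller top [  1.     0.02 433.14 -84.3 ] yaw 1.2351276 grip 216 [360.54 -94.47  66.21] [582.97 -74.63  79.99] x ext [359.73 590.08]
lane top ((553.4440307617188, -270.35888671875), (71.46308898925781, 257.56610107421875), 76.96781158447266) [   0.95   -0.3   568.71 -270.82]
[ 484.78 -326.07] [ 668.83 -229.28]
37 [ 496.25 -255.83   39.59]
214 [ 650.23 -292.95   40.23]
riser top ((737.9400634765625, 163.76055908203125), (209.85855102539062, 297.84539794921875), 1.0564180612564087) [  0.01  -1.   637.16 212.94] [633.27 635.43]
puller side [  1.    -0.01 467.39 -80.26] yaw -0.5387943 grip 219 [361.04 -98.03  66.11] [577.91 -71.41  78.63] x ext [360.52 596.09]
lane side ((545.2944946289062, -275.5169677734375), (96.44195556640625, 243.92967224121094), 75.6439437866211) [   0.95   -0.32  559.59 -262.96]
[ 495.15 -322.84] [ 668.69 -228.94]
16 [ 497.85 -237.32   40.15]
140 [ 649.79 -288.68   39.32]
riser side ((738.8458251953125, 162.955078125), (210.14334106445312, 300.67864990234375), 0.36023715138435364) [  0.01  -1.   638.17 184.34] [634.4  636.12]
```

```bash
python3 -c "
import cv2
im=cv2.imread('pics/top0.png')
a=cv2.resize(im[160:300,310:480],None,fx=4,fy=4,interpolation=cv2.INTER_CUBIC)
cv2.imwrite('pics/crop0.png',a)"
```

```text
(no output)
```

View pics/crop0.png

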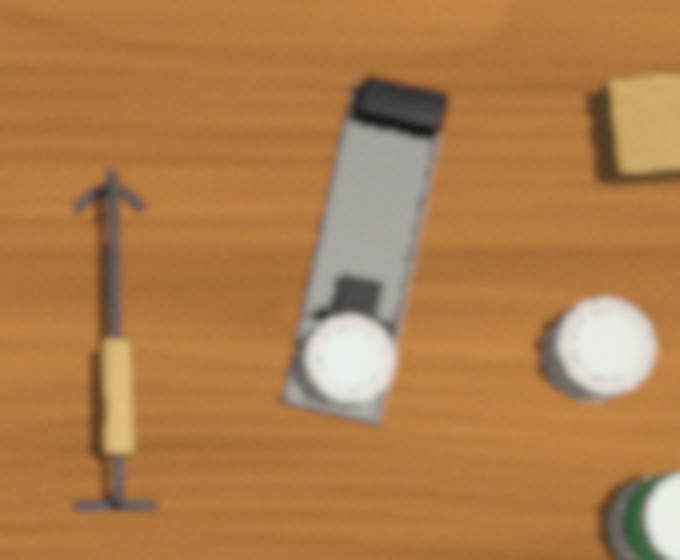

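The crop shows the puller's grip spanning about (335..343, 244..274) in the full image, with the hook cradle at the top. The lane's left edge runs from crop (287,400) to (352,90) and its right edge from (380,420) to (440,110), with the stock tin at the lip.

```bash
python3 - <<'E'
from h import *
np.set_printoptions(precision=2,suppress=True)
im,d=ctrl.get_image("top")
f=lambda x,y,z:toz("top",310+(x-1.5)/4,160+(y-1.5)/4,z)
a,b=f(287,400,12),f(352,90,12); c,e=f(380,420,12),f(440,110,12)
for p,q in((a,b),(c,e)): print(p,q,np.degrees(np.arctan2(*(q-p)[1::-1])))
print("hook",f(112,180,60),"rear",f(117,503,60))
hsv=cv2.cvtColor(im,cv2.COLOR_RGB2HSV)[240:278,328:350].astype(int)
for z in (73,): print("grip ends",f(117,338,z),f(117,455,z),f(117,396,z))
s=ctrl.read_state(); print(s["eef_pos"],s["tool_rot"],s["clock"])
for k in [(462,-249)]:
  for n in("top","side"):
    im,d=ctrl.get_image(n)
    v,u=np.mgrid[:480,:640]; P=dep(n,u.ravel(),v.ravel(),d)
    for nm,c,z in(("stock",(462,-249),54),("med",(668,82),50),("pink",(531,218),50),("large",(668,163),50)):
        Q=P[(np.hypot(P[:,0]-c[0],P[:,1]-c[1])<42)&(abs(P[:,2]-z)<6)]
        print(nm,n,len(Q),(Q.min(0)+Q.max(0))/2,np.percentile(Q,2,0)/2+np.percentile(Q,98,0)/2,Q.mean(0),np.ptp(Q,0))
E
```

```text
[ 438.2  -210.21   12.  ] [ 668.29 -262.47   12.  ] -12.794288467497564
[ 423.85 -276.67   12.  ] [ 653.23 -326.83   12.  ] -12.334976890871623
hook [588.76 -83.29  60.  ] rear [360.17 -85.53  60.  ]
grip ends [473.43 -85.61  73.  ] [392.07 -85.14  73.  ] [432.91 -85.38  73.  ]
[ 170.12 -627.37  256.3 ] [-3.14 -0.    0.26] 1.45
stock top 336 [ 464.61 -248.11   53.99] [ 461.89 -248.82   54.37] [ 462.21 -248.32   54.64] [66.77 59.62 11.93]
med top 230 [668.91  81.62  49.94] [669.08  81.43  49.93] [667.73  80.86  50.36] [60.85 57.93 11.75]
pink top 332 [531.53 218.54  49.98] [531.25 218.64  49.99] [531.26 218.78  50.38] [59.84 57.99 11.68]
large top 310 [668.28 163.74  49.95] [667.24 163.69  49.89] [665.53 163.72  50.57] [68.78 66.97 11.67]
stock side 257 [ 462.77 -250.47   53.9 ] [ 462.38 -248.42   53.83] [ 462.37 -246.25   54.11] [60.11 65.13 11.52]
med side 299 [670.37  80.42  49.74] [669.5   81.93  49.77] [665.51  83.84  50.38] [61.99 64.77 11.42]
pink side 479 [533.15 219.2   49.93] [532.19 219.16  49.85] [532.05 220.59  50.04] [60.23 62.19 11.66]
large side 426 [669.39 163.64  50.15] [668.66 163.93  49.77] [664.06 165.35  50.27] [71.49 72.51 11.46]
```

```bash
cat >> h.py <<'E'
def go(*wps):
    s=ctrl.read_state(); p=s["eef_pos"]; y=s["tool_rot"][2]
    print("at",np.round(p,1),"rot",np.round(np.degrees(s["tool_rot"]),2),"t",round(s["clock"],2),"F",np.round(s["force"],1),"w",round(s["width"],1),"q7",round(s["qpos"][6],2))
    for x in wps:
        d=np.array(x[:3])-p; c,n=np.cos(y),np.sin(y)
        print([round(float(v),2) for v in((c*d[0]+n*d[1])/10,(n*d[0]-c*d[1])/10,-d[2]/10,(np.degrees(y)-x[3]+180)%360-180)])
E
python3 -c "
from h import *
go((432.5,-84.6,180,.7),(432.5,-84.6,62,.7))"
```

```text
at [ 170.2 -627.3  256.3] rot [180.    -0.    15.17] t 1.55 F [ 0.7 -0.2 -0.4] w 85.6 q7 -0.02
[39.53, -45.52, 7.63, 14.47]
[39.53, -45.52, 19.43, 14.47]
```

Call:
play_rows([
  [0,39.5,-45.5,7.6,14.5],
  [0,39.5,-45.5,7.6,14.5],
  [0,39.5,-45.5,7.6,14.5],
  [0,39.5,-45.5,7.6,14.5],
  [0,39.5,-45.5,7.6,14.5],
  [0,39.5,-45.5,7.6,14.5],
  [0,39.5,-45.5,7.6,14.5],
  [0,39.5,-45.5,7.6,14.5],
  [0,39.5,-45.5,7.6,14.5],
  [0,39.5,-45.5,7.6,14.5],
])

```text
clock: 2.55
eef_pos: [386.9, -179.1, 193.9]
tool_rot: [3.141, -0.001, 0.011]
force: [0.7, 0.2, 0.3]
width: 85.3
gripper_force: 0.0
```

```bash
python3 -c "
from h import *
go((432.5,-84.6,180,.7),(432.5,-84.6,67,.7))"
```

```text
at [ 386.9 -179.1  193.9] rot [ 1.7997e+02 -7.0000e-02  6.5000e-01] t 2.55 F [0.7 0.2 0.3] w 85.3 q7 -1.11
[4.67, -9.4, 1.39, -0.05]
[4.67, -9.4, 12.69, -0.05]
```

Call:
play_rows([
  [0,4.6,-9.4,1.4,0],
  [0,4.6,-9.4,1.4,0],
  [0,4.6,-9.4,1.4,0],
  [0,4.6,-9.4,1.4,0],
  [0,4.6,-9.4,1.4,0],
])

```text
clock: 3.05
eef_pos: [430.5, -87.4, 179.9]
tool_rot: [3.141, 0.0, 0.01]
force: [0.0, -0.2, -0.2]
width: 85.4
gripper_force: 0.0
```

```bash
python3 -c "
from h import *
go((432.5,-84.6,67,.7))"
```

```text
at [430.5 -87.4 179.9] rot [1.7996e+02 1.0000e-02 5.9000e-01] t 3.05 F [ 0.  -0.2 -0.2] w 85.4 q7 -1.32
[0.21, -0.28, 11.29, -0.11]
```

Descend, close on the grip, then lift 70 mm.

Call:
play_rows([
  [0,0.1,-0.2,5,0],
  [0,0.1,-0.2,9,0],
  [0,0.1,-0.2,11.3,0],
  [0,0.1,-0.2,11.3,0],
  [0.5,0.1,-0.2,11.3,0],
  [1,0.1,-0.2,11.3,0],
  [1,0.1,-0.2,11.3,0],
  [1,0.1,-0.2,11.3,0],
  [1,0.1,-0.2,11.3,0],
  [1,0.1,-0.2,11.3,0],
])

```text
clock: 4.05
eef_pos: [432.3, -84.2, 67.5]
tool_rot: [-3.141, -0.002, 0.012]
force: [-0.6, 0.0, 4.4]
width: 19.3
gripper_force: 58.4
```

```bash
python3 - <<'E'
from h import *
go((432.5,-84.6,140,0))
E
```

```text
at [432.3 -84.2  67.5] rot [-1.7998e+02 -9.0000e-02  6.6000e-01] t 4.05 F [-0.6  0.   4.4] w 19.3 q7 -0.94
[0.02, 0.04, -7.25, 0.66]
```

Call:
play_rows([
  [1,0,0,-3,0],
  [1,0,0,-7,0],
  [1,0,-2,-7,0.7],
  [1,0,-6,-7,0.7],
  [1,0,-10,-7,0.7],
  [1,0,-14,-7,0.7],
  [1,0.5,-16.6,-7,0.7],
  [1,0.5,-16.6,-7,0.7],
  [1,0.5,-16.6,-7,0.7],
  [1,0.5,-16.6,-7,0.7],
])

```text
clock: 5.05
eef_pos: [434.6, 80.7, 136.9]
tool_rot: [3.141, 0.0, -0.002]
force: [-0.6, -0.7, -1.7]
width: 19.1
gripper_force: 59.4
```

```bash
python3 - <<'E'
from h import *
np.set_printoptions(precision=1,suppress=True)
s=ctrl.read_state();g=s["eef_pos"]
go((565,82,140,0))
v,u=np.mgrid[:480,:640]
for n in("top","side"):
    im,d=ctrl.get_image(n); cv2.imwrite(f"pics/{n}1.png",im[:,:,::-1])
    P=dep(n,u.ravel(),v.ravel(),d)
    R=P[(P[:,0]>g[0]+50)&(P[:,0]<g[0]+185)&(abs(P[:,1]-g[1])<40)&(P[:,2]>40)&(P[:,2]<150)]
    for lo in range(50,180,15):
        q=R[(R[:,0]>g[0]+lo)&(R[:,0]<=g[0]+lo+15)]; 
        t=q[q[:,2]>110]; print(n,lo,len(q),len(t),np.median(t,0) if len(t) else "", q.min(0) if len(q) else "",q.max(0) if len(q) else "")
E
```

```text
at [434.6  80.7 136.9] rot [180.    0.   -0.1] t 5.05 F [-0.6 -0.7 -1.7] w 19.1 q7 -1.32
[13.04, -0.16, -0.31, -0.13]
top 50 0 0   
top 65 0 0   
top 80 0 0   
top 95 5 5 [542.3  79.9 132.4] [540.   77.4 129.4] [543.6  83.  135.5]
top 110 18 18 [551.8  80.  133.3] [545.1  77.5 128.3] [559.4  83.3 139. ]
top 125 15 15 [567.3  80.4 133.2] [561.   77.4 127. ] [574.5  83.6 137.5]
top 140 41 17 [582.5  80.6 132.8] [575.1  53.5  72.2] [589.4 106.7 137.5]
top 155 41 9 [594.2  80.8 131.9] [589.7  59.4  72.3] [599.3  98.8 137.2]
top 170 0 0   
side 50 22 22 [491.6  82.9 133.2] [485.1  74.8 124.9] [498.6  87.6 136.7]
side 65 20 20 [506.8  81.1 131.8] [500.9  76.2 125.1] [513.5  86.6 136.1]
side 80 24 24 [522.1  81.9 132.1] [514.8  73.2 125.1] [529.5  84.5 138.4]
side 95 20 20 [537.6  80.9 131.8] [530.   79.5 125.5] [544.4  86.5 137.1]
side 110 21 21 [553.1  81.9 131.7] [544.9  77.2 127.6] [559.   84.9 135.7]
side 125 21 21 [567.6  81.2 132.1] [560.5  74.4 125. ] [574.4  87.2 135.9]
side 140 51 21 [583.   82.2 132.5] [575.5  53.4  67.9] [589.4 106.9 135.3]
side 155 93 29 [594.9  81.5 124.7] [590.2  59.5  69.2] [600.7  97.9 133.7]
side 170 0 0
```

Call:
play_rows([
  [1,2,-0.1,0.2,0],
  [1,5,-0.1,0.2,0],
  [1,8,-0.1,0.2,0],
  [1,11,-0.1,0.2,0],
  [1,13,-0.1,0.2,0],
  [1,13,-0.1,0.2,0],
  [1,13,-0.1,0.2,0],
  [1,13,-0.1,0.2,0],
])

```text
clock: 5.95
eef_pos: [563.5, 82.2, 134.4]
tool_rot: [3.142, 0.002, -0.002]
force: [0.5, 0.2, -1.9]
width: 19.2
gripper_force: 59.3
```

```bash
python3 - <<'E'
from h import *
go((565,82,69,0))
E
```

```text
at [563.5  82.2 134.4] rot [ 1.8e+02  1.2e-01 -1.0e-01] t 5.95 F [ 0.5  0.2 -1.9] w 19.2 q7 -1.34
[0.15, 0.01, 6.54, -0.1]
```

Call:
play_rows([
  [1,0.1,0,1.5,0],
  [1,0.1,0,3,0],
  [1,0.1,0,4.5,0],
  [1,0.1,0,5.8,0],
  [1,0.1,0,6.4,0],
  [1,0.1,0,6.4,0],
  [1,0.1,0,6.4,0],
  [1,0.1,0,6.4,0],
])

```text
clock: 6.75
eef_pos: [566.4, 82.8, 71.3]
tool_rot: [-3.141, -0.001, -0.001]
force: [0.6, 0.3, -1.7]
width: 18.9
gripper_force: 59.4
```

```bash
python3 - <<'E'
from h import *
np.set_printoptions(precision=1,suppress=True)
go((434,82,70,0))
v,u=np.mgrid[:480,:640]
for n in("top","side"):
    im,d=ctrl.get_image(n); cv2.imwrite(f"pics/{n}2.png",im[:,:,::-1])
    P=dep(n,u.ravel(),v.ravel(),d)
    for nm,c in(("med",(668,82)),("large",(668,163))):
        Q=P[(np.hypot(P[:,0]-c[0],P[:,1]-c[1])<37)&(abs(P[:,2]-50)<4)]
        print(nm,n,len(Q),np.percentile(Q,2,0)/2+np.percentile(Q,98,0)/2,Q.mean(0))
    Q=P[(P[:,0]>700)&(P[:,0]<740)&(abs(P[:,1]-82)<35)&(P[:,2]<45)&(P[:,2]>-2)]
    print(len(Q),Q.mean(0),Q.min(0),Q.max(0))
E
```

```text
at [566.4  82.8  71.3] rot [-180.    -0.1   -0. ] t 6.75 F [ 0.6  0.3 -1.7] w 18.9 q7 -1.3
[-13.24, 0.09, 0.13, -0.03]Traceback (most recent call last):
  File "<stdin>", line 10, in <module>
    return _quantile_unchecked(
        a, q, axis, out, overwrite_input, method, keepdims, weights)
    return _ureduce(a,
                    func=_quantile_ureduce_func,
    ...<5 lines>...
                    overwrite_input=overwrite_input,
                    method=method)
    r = func(a, **kwargs)
    result = _quantile(arr,
                       quantiles=q,
    ...<2 lines>...
                       out=out,
                       weights=wgt)
    slices_having_nans = np.isnan(arr[-1, ...])
                                  ~~~^^^^^^^^^
IndexError: index -1 is out of bounds for axis 0 with size 0
```

Call:
play_rows([
  [1,-0.5,0,0.2,0],
  [1,-1.5,0,0.2,0],
  [1,-2.5,0,0.2,0],
  [1,-3.5,0,0.2,0],
  [1,-4.5,0,0.2,0],
  [1,-5.5,0,0.2,0],
  [1,-6.5,0,0.2,0],
  [1,-7.5,0,0.2,0],
  [1,-8.3,0,0.2,0],
  [1,-9,0,0.2,0],
])

```text
clock: 7.8
eef_pos: [475.3, 82.9, 68.8]
tool_rot: [-3.142, -0.0, -0.0]
force: [1.4, 1.0, -2.8]
width: 19.2
gripper_force: 59.3
```

Call:
play_rows([
  [1,-0.6,0,0,0],
  [1,-1.4,0,0,0],
  [1,-2.2,0,0,0],
  [1,-3,0,0,0],
  [1,-3.7,0,0,0],
  [1,-4.1,0,0,0],
  [1,-4.1,0,0,0],
  [1,-4.1,0,0,0],
])

```text
clock: 8.6
eef_pos: [434.6, 82.9, 68.7]
tool_rot: [-3.141, 0.001, -0.0]
force: [-0.6, 0.1, -2.4]
width: 18.9
gripper_force: 59.3
```

```bash
python3 - <<'E'
from h import *
np.set_printoptions(precision=1,suppress=True)
go((434,82,138,0))
for n in("side","top"):
    im,d=ctrl.get_image(n); cv2.imwrite(f"pics/{n}3.png",im[:,:,::-1])
    for t in ctrl.trace(n,"tin_medium"):
        P=cloud(n,t["pixels"],d); print(n,round(t["confidence"],2),topcircle(P,50))
E
```

```text
at [434.6  82.9  68.7] rot [-180.    0.   -0.] t 8.6 F [-0.6  0.1 -2.4] w 18.9 q7 -1.21
[-0.06, 0.09, -6.93, -0.02]
side 0.6 (288, (557.3890380859375, 82.49665832519531), 32.68626403808594)
side 0.56 (435, (532.7661743164062, 220.4449005126953), 30.97947883605957)
top 0.78 (197, (557.604736328125, 81.62262725830078), 29.533050537109375)
top 0.69 (81, (541.3536987304688, 217.3927001953125), 24.391128540039062)
```

View pics/side3.png

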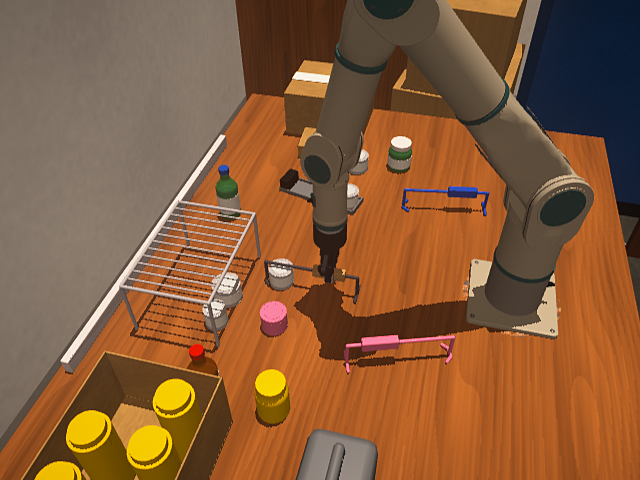

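The tin is out at about (557,82), cradled under the rod (side-view pixel 281,275). Next I'll free the hook, lift it over the tin and put the puller back at its old spot.

Call:
play_rows([
  [1,0.6,0,0,0],
  [1,1.2,0,0,0],
  [1,1.2,0,-1.5,0],
  [1,1.2,0,-4,0],
  [1,1.2,0,-7,0],
  [1,1.2,0,-7,0],
  [1,1.2,3,-7,0],
  [1,0.8,7,-7,0],
  [1,0.2,11,-7,0],
  [1,0,15,-7,0],
])

```text
clock: 9.8
eef_pos: [434.2, -68.3, 138.1]
tool_rot: [-3.141, 0.001, 0.0]
force: [0.7, 0.7, -1.4]
width: 19.3
gripper_force: 59.4
```

```bash
python3 - <<'E'
from h import *
go((434,-84,68.5,0))
E
```

```text
at [434.2 -68.3 138.1] rot [-1.7999e+02  7.0000e-02  2.0000e-02] t 9.8 F [ 0.7  0.7 -1.4] w 19.3 q7 -1.0
[-0.02, 1.57, 6.96, 0.02]
```

Call:
play_rows([
  [1,0,1,2,0],
  [1,0,1,4.5,0],
  [1,0,1,6.2,0],
  [1,0,1,6.8,0],
  [1,0,1,6.9,0],
  [1,0,1,7,0],
  [1,0,1,7.0,0],
])

```text
clock: 10.5
eef_pos: [435.3, -77.0, 69.2]
tool_rot: [3.141, -0.001, -0.0]
force: [-0.4, 0.0, -2.5]
width: 19.1
gripper_force: 59.4
```

```bash
python3 - <<'E'
from h import *
go((434,-84,67.3,0))
E
```

```text
at [435.3 -77.   69.2] rot [ 1.7998e+02 -6.0000e-02 -0.0000e+00] t 10.5 F [-0.4  0.  -2.5] w 19.1 q7 -0.88
[-0.13, 0.7, 0.19, -0.0]
```

Call:
play_rows([
  [1,0,0,0.1,0],
  [1,0,0,0.2,0],
  [1,0,0,0.2,0],
  [0.6,0,0,0.2,0],
  [0,0,0,0.2,0],
  [0,0,0,0.2,0],
  [0,0,0,0.2,0],
  [0,0,0,-2,0],
  [0,0,0,-6,0],
  [0,0,0,-8,0],
])

```text
clock: 11.5
eef_pos: [435.3, -77.5, 150.6]
tool_rot: [3.141, -0.002, -0.001]
force: [-0.3, -0.9, 0.2]
width: 85.3
gripper_force: 0.0
```

```bash
python3 - <<'E'
from h import *
np.set_printoptions(precision=1,suppress=True)
for n in("side","top"):
    im,d=ctrl.get_image(n); cv2.imwrite(f"pics/{n}4.png",im[:,:,::-1])
    for t in ctrl.trace(n,"tin_medium"):
        P=cloud(n,t["pixels"],d); print(n,round(t["confidence"],2),topcircle(P,50))
go((557.5,82,150,0),(557.5,82,55,-12.6))
E
```

```text
side 0.82 (458, (533.0757446289062, 219.1253204345703), 31.947725296020508)
side 0.62 (347, (558.147216796875, 81.17854309082031), 32.92997360229492)
top 0.95 (296, (556.8056640625, 82.86759948730469), 30.606792449951172)
top 0.56 (289, (531.7603759765625, 218.36190795898438), 30.360136032104492)
at [434.9 -76.8 148.7] rot [-180.   -0.    0.] t 11.7 F [-0.6  0.3 -1.3] w 85.5 q7 -0.95
[12.26, -15.88, -0.13, 0.0]
[12.26, -15.88, 9.37, 12.6]
```

View pics/side4.png

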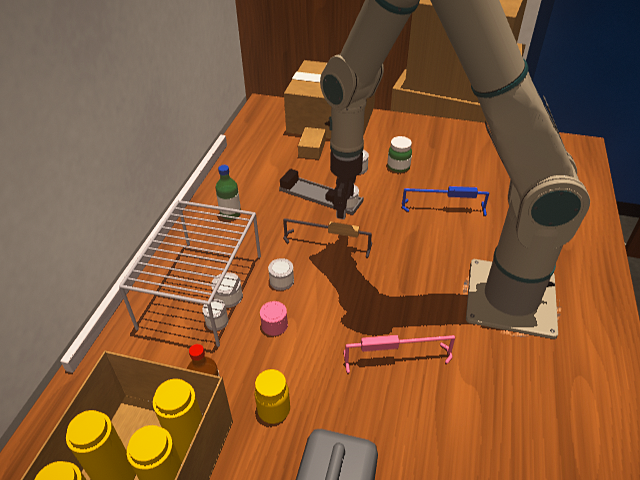

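The puller is standing on its feet (side view 285–370, 225–250) and the tin is in the open at (281,275). Moving above the tin now.

Call:
play_rows([
  [0,3,-4,0,4],
  [0,6,-8,0,8],
  [0,9,-12,0,12.6],
  [0,12.2,-15.9,0,12.6],
  [0,12.2,-15.9,0,12.6],
  [0,12.2,-15.9,0,12.6],
  [0,12.2,-15.9,3,12.6],
  [0,12.2,-15.9,3,12.6],
  [0,12.2,-15.9,3,12.6],
])

```text
clock: 12.6
eef_pos: [555.6, 80.1, 118.3]
tool_rot: [3.14, 0.003, -0.223]
force: [0.6, 0.0, 0.2]
width: 85.4
gripper_force: 0.0
```

```bash
python3 - <<'E'
from h import *
go((557.3,82.2,43,-12.6))
E
```

```text
at [555.6  80.1 118.3] rot [ 1.7992e+02  1.5000e-01 -1.2790e+01] t 12.6 F [0.6 0.  0.2] w 85.4 q7 -1.43
[0.12, -0.25, 7.53, -0.19]
```

Call:
play_rows([
  [0,0.1,-0.2,3,0],
  [0,0.1,-0.2,6,0],
  [0,0.1,-0.2,7.5,0],
  [0,0.1,-0.2,7.5,0],
  [0.5,0.1,-0.2,7.5,0],
  [1,0.1,-0.2,7.5,0],
  [1,0.1,-0.2,7.5,0],
  [1,0.1,-0.2,7.5,0],
  [1,0.1,-0.2,7.5,0],
  [1,0.1,-0.2,7.5,0],
])

```text
clock: 13.6
eef_pos: [559.5, 83.3, 45.7]
tool_rot: [-3.141, -0.003, -0.221]
force: [-1.0, -1.3, 6.8]
width: 58.2
gripper_force: 64.4
```

```bash
python3 - <<'E'
from h import *
go((557.3,82.2,140,-12.6))
c,s=np.cos(np.radians(-12.6)),np.sin(np.radians(-12.6))
for L in(-75,0): print(462+c*L,-248.7+s*L); go((462+c*L,-248.7+s*L,150,-12.6))
E
```

```text
at [559.5  83.3  45.7] rot [-1.7995e+02 -1.7000e-01 -1.2650e+01] t 13.6 F [-1.  -1.3  6.8] w 58.2 q7 -1.36
[-0.19, 0.15, -9.43, -0.05]
388.80624285459396 -232.3392568952593
at [559.5  83.3  45.7] rot [-1.7995e+02 -1.7000e-01 -1.2650e+01] t 13.6 F [-1.  -1.3  6.8] w 58.2 q7 -1.36
[-9.75, 34.53, -10.43, -0.05]
462.0 -248.7
at [559.5  83.3  45.7] rot [-1.7995e+02 -1.7000e-01 -1.2650e+01] t 13.6 F [-1.  -1.3  6.8] w 58.2 q7 -1.36
[-2.25, 34.53, -10.43, -0.05]
```

Call:
play_rows([
  [1,0,0,-3,0],
  [1,0,0,-7,0],
  [1,-1,3,-10.4,0],
  [1,-2.5,7.5,-10.4,0],
  [1,-4,12,-10.4,0],
  [1,-5.5,16.5,-10.4,0],
  [1,-7,21,-10.4,0],
  [1,-8,25.5,-10.4,0],
  [1,-9,30,-10.4,0],
  [1,-9.7,34.5,-10.4,0],
])

```text
clock: 14.6
eef_pos: [387.2, -233.3, 148.6]
tool_rot: [-3.141, -0.001, -0.22]
force: [1.2, -0.3, -1.6]
width: 58.4
gripper_force: 65.4
```

Call:
play_rows([
  [1,0,0,5,0],
  [1,0,0,5,0],
  [1,0,0,5,0],
])

```text
clock: 14.9
eef_pos: [387.7, -231.4, 97.9]
tool_rot: [-3.14, 0.002, -0.221]
force: [0.2, -0.3, -1.4]
width: 58.3
gripper_force: 65.8
```

```bash
python3 - <<'E'
from h import *
np.set_printoptions(precision=1,suppress=True)
go((0,0,0,0)); g=ctrl.read_state()["eef_pos"]; v,u=np.mgrid[:480,:640]
y=ctrl.read_state()["tool_rot"][2]; R=np.array([[np.cos(y),np.sin(y)],[-np.sin(y),np.cos(y)]])
for n in("side","top"):
    im,d=ctrl.get_image(n); cv2.imwrite(f"pics/{n}5.png",im[:,:,::-1])
    for k in("tin_medium","tin_stock"):
      for t in ctrl.trace(n,k):
        P=cloud(n,t["pixels"],d); 
        if len(P)<20: continue
        l=(P[:,:2]-g[:2])@R.T
        print(n,k,round(t["confidence"],2),t["bbox"],len(P),np.median(P,0),"z",np.percentile(P[:,2],[1,99]),"loc",np.percentile(l,1,0),np.percentile(l,99,0),topcircle(P,54))
E
```

```text
at [ 387.7 -231.4   97.9] rot [-179.9    0.1  -12.7] t 14.9 F [ 0.2 -0.3 -1.4] w 58.3 q7 -0.71
[-42.89, -14.08, 9.79, -12.65]
side tin_medium 0.89 [361.3, 177.8, 385.7, 205.5] 345 [ 374.3 -212.3   85. ] z [ 51.  107.8] loc [-31.8 -29.6] [21.7 32.6] (42, (384.45379638671875, -228.37701416015625), 30.709863662719727)
side tin_medium 0.65 [261.1, 300.6, 289.6, 334.8] 782 [528.6 231.6  48.2] z [ 1.2 54. ] loc [ 12.7 443.2] [ 71.1 501. ] (345, (533.1530151367188, 220.33236694335938), 31.92763900756836)
side tin_stock 0.95 [335.1, 181.7, 358.0, 207.4] 475 [ 460.5 -231.9   50.5] z [ 8.3 58.7] loc [ 46.7 -29.4] [105.   32.3] (244, (462.2657165527344, -247.950439453125), 33.6088752746582)
side tin_stock 0.54 [216.8, 164.6, 244.1, 217.6] 949 [ 768.1 -113.7   93. ] z [ -0.3 161.7] loc [233.   67.4] [446.9 334.6] (59, (773.9691162109375, -121.36372375488281), 27.888093948364258)
side tin_stock 0.27 [327.7, 189.1, 333.5, 200.6] 119 [ 510.8 -248.4   25.4] z [ 8.1 44.3] loc [105.9 -34.4] [141.4  29.1] None
top tin_medium 0.97 [219.4, 218.2, 241.8, 238.1] 358 [526.1 215.9  50.3] z [16.2 58.8] loc [ 12.4 440.8] [ 66.3 495.5] (218, (529.1057739257812, 217.20059204101562), 28.926313400268555)
top tin_stock 0.47 [341.5, 122.0, 367.6, 154.6] 551 [ 763.2 -127.2  105.7] z [  1.9 164.4] loc [327.  156.3] [423.5 211.3] (22, (767.200439453125, -127.48544311523438), 28.16067886352539)
top tin_stock 0.24 [141.9, 235.4, 172.6, 261.0] 632 [460.7 413.   97.3] z [ 12.7 107.1] loc [-99.  622.7] [-37.  683.3] (28, (459.3134460449219, 414.21044921875), 30.741779327392578)
```

```bash
python3 -c "
import cv2
a=cv2.imread('pics/top5.png')[170:310,310:480];b=cv2.imread('pics/side5.png')[130:270,260:430]
import numpy as np
cv2.imwrite('pics/crop5.png',cv2.resize(np.hstack([a,b]),(800,329),interpolation=cv2.INTER_CUBIC))"
```

```text
(no output)
```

View pics/crop5.png

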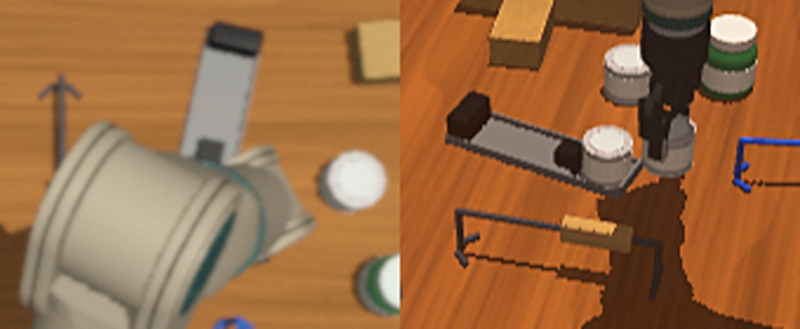

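The new tin hangs upright in front of the lip (right half of the crop, about (668,145)), with the stock tin at (607,150). The lane is undisturbed. Working out the push path.

```bash
python3 - <<'E'
from h import *
c,s=np.cos(np.radians(-12.6)),np.sin(np.radians(-12.6))
go(*[(462+c*L,-249.3+s*L,65,-12.6) for L in(-70,-55,5.5)])
E
```

```text
at [ 389.4 -231.6   99.2] rot [ 1.7997e+02 -1.7000e-01 -1.2530e+01] t 15.2 F [-0.3 -0.1 -1.1] w 58.4 q7 -0.7
[0.47, 0.15, 3.42, 0.07]
[1.97, 0.15, 3.42, 0.07]
[8.02, 0.15, 3.42, 0.07]
```

Call:
play_rows([
  [1,0.2,0.15,2,0],
  [1,0.4,0.15,3.4,0],
  [1,0.4,0.15,3.4,0],
  [1,1.5,0.15,3.4,0],
  [1,2.5,0.15,3.4,0],
  [1,3.5,0.15,3.4,0],
  [1,4.5,0.15,3.4,0],
  [1,5.5,0.15,3.4,0],
  [1,6.2,0.15,3.4,0],
  [1,6.8,0.15,3.4,0],
])

```text
clock: 16.2
eef_pos: [453.2, -247.5, 64.1]
tool_rot: [-3.141, 0.003, -0.22]
force: [-6.5, 1.8, 1.3]
width: 58.3
gripper_force: 66.3
```

Call:
play_rows([
  [1,0.6,0,0,0],
  [1,1.2,0,0,0],
  [1,1.2,0,0,0],
  [1,1.2,0,0,0],
])

```text
clock: 16.6
eef_pos: [465.7, -250.3, 64.1]
tool_rot: [-3.141, 0.001, -0.22]
force: [-4.9, 1.7, 0.5]
width: 58.2
gripper_force: 66.4
```

```bash
python3 - <<'E'
from h import *
np.set_printoptions(precision=1,suppress=True)
c,s=np.cos(np.radians(-12.6)),np.sin(np.radians(-12.6))
go(*[(462+c*L,-249.3+s*L,50,-12.6) for L in(5.5,)])
R=np.array([[c,s],[-s,c]])
n="side"; im,d=ctrl.get_image(n); cv2.imwrite(f"pics/{n}6.png",im[:,:,::-1])
for t in ctrl.trace(n,"tin_stock"):
    P=cloud(n,t["pixels"],d); l=(P[:,:2]-(462,-249.3))@R.T
    print(round(t["confidence"],2),t["bbox"],len(P),"z",np.percentile(P[:,2],[1,99]),"lane loc",np.percentile(l,1,0),np.percentile(l,99,0))
cv2.imwrite("pics/crop6.png",cv2.resize(im[130:250,270:430,::-1],(800,600),interpolation=cv2.INTER_CUBIC))
E
```

```text
at [ 465.7 -250.3   64.1] rot [-180.     0.1  -12.6] t 16.6 F [-4.9  1.7  0.5] w 58.2 q7 -0.76
[0.16, -0.01, 1.41, 0.02]
0.56 [318.8, 176.0, 337.2, 202.6] 409 z [ 5.1 59. ] lane loc [ 34.1 -28.6] [90.9 32.5]
```

View pics/crop6.png

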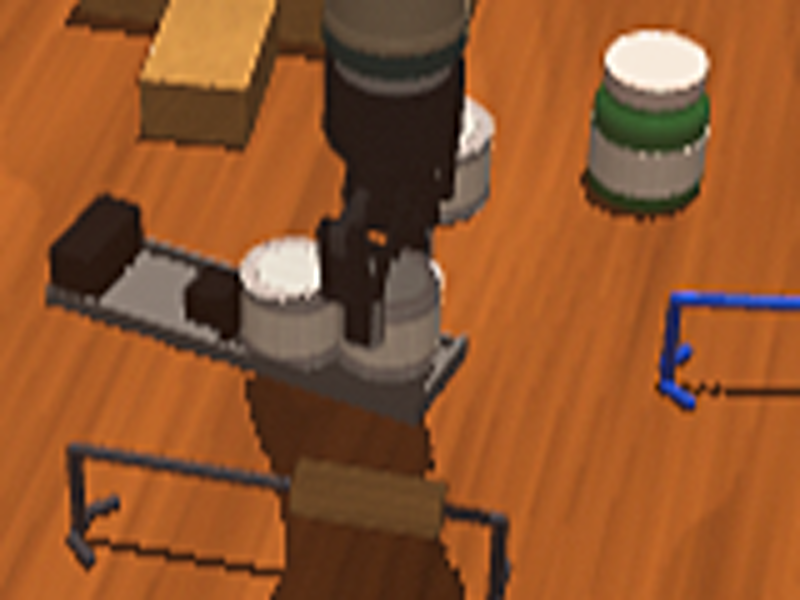

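The stock tin has moved back about 62 mm and stands flat. The new tin sits just above the lip, inside it. Nudging it on slightly, then lowering.

Call:
play_rows([
  [1,0.2,0,0,0],
  [1,0.2,0,0.4,0],
  [1,0.2,0,0.8,0],
  [1,0.2,0,1.1,0],
  [1,0.2,0,1.3,0],
  [1,0.2,0,1.4,0],
  [1,0.2,0,1.4,0],
])

```text
clock: 17.4
eef_pos: [467.1, -251.1, 49.7]
tool_rot: [-3.141, 0.002, -0.221]
force: [-5.1, 0.9, 0.7]
width: 58.3
gripper_force: 66.6
```

Call:
play_rows([
  [0.3,0.2,0,0,0],
  [0,0,0,0,0],
  [0,0,0,0,0],
  [0,0,0,0,0],
  [0,0,0,-2,0],
  [0,0,0,-6,0],
  [0,0,0,-10,0],
  [0,0,0,-14,0],
  [0,-5,0,-18,0],
  [0,-5,0,-18,0],
])

```text
clock: 18.4
eef_pos: [417.5, -240.8, 232.7]
tool_rot: [3.142, -0.003, -0.222]
force: [0.0, -0.4, -0.6]
width: 85.5
gripper_force: 0.0
```

```bash
python3 - <<'E'
from h import *
np.set_printoptions(precision=1,suppress=True)
go((300,-350,250,-12.6))
c,s=np.cos(np.radians(-12.6)),np.sin(np.radians(-12.6))
R=np.array([[c,s],[-s,c]])
v,u=np.mgrid[:480,:640]
for n in("side","top"):
    im,d=ctrl.get_image(n); cv2.imwrite(f"pics/{n}7.png",im[:,:,::-1])
    P=dep(n,u.ravel(),v.ravel(),d); l=(P[:,:2]-(462,-249.3))@R.T
    m=(abs(l[:,1])<36)&(abs(P[:,2]-54)<5)&(l[:,0]>-45)&(l[:,0]<110)
    for a,b in((-45,30),(31,110)):
        q=m&(l[:,0]>a)&(l[:,0]<b); print(n,q.sum(),np.percentile(l[q],1,0),np.percentile(l[q],99,0),"z",P[q,2].mean())
    if n=="side": cv2.imwrite("pics/crop7.png",cv2.resize(im[130:250,270:430,::-1],(800,600),interpolation=cv2.INTER_CUBIC))
E
```

```text
at [ 417.5 -240.8  232.7] rot [180.   -0.2 -12.7] t 18.4 F [ 0.  -0.4 -0.6] w 85.5 q7 -0.9
[-9.06, 13.24, -1.73, -0.13]
side 243 [-28.3 -31. ] [29.  29.5] z 54.37346849925455
side 232 [ 32.8 -29.8] [90.2 30.7] z 54.30364437999391Traceback (most recent call last):
  File "<stdin>", line 12, in <module>
    return _quantile_unchecked(
        a, q, axis, out, overwrite_input, method, keepdims, weights)
    return _ureduce(a,
                    func=_quantile_ureduce_func,
    ...<5 lines>...
                    overwrite_input=overwrite_input,
                    method=method)
    r = func(a, **kwargs)
    result = _quantile(arr,
                       quantiles=q,
    ...<2 lines>...
                       out=out,
                       weights=wgt)
    slices_having_nans = np.isnan(arr[-1, ...])
                                  ~~~^^^^^^^^^
IndexError: index -1 is out of bounds for axis 0 with size 0
```

View pics/crop7.png

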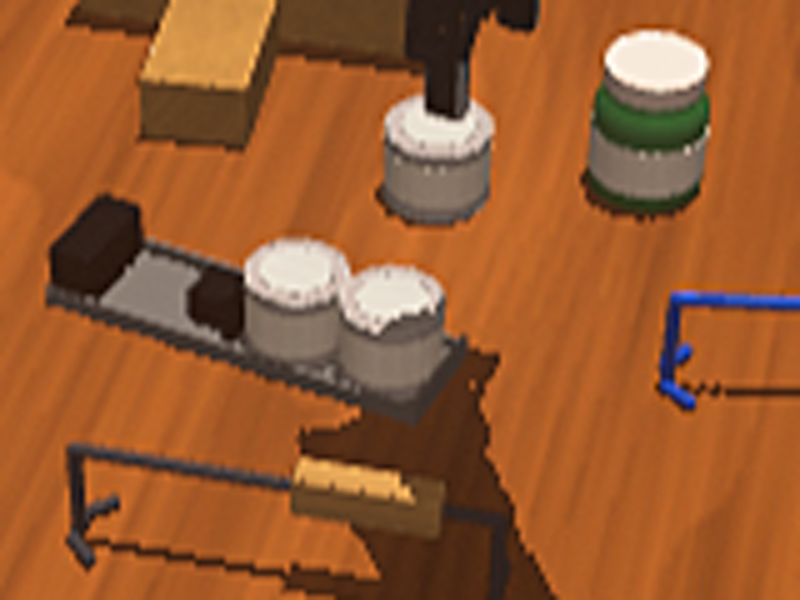

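Both tins stand flat in the lane. The new one is at the lip (within about 1 mm), the stock tin is about 61 mm behind it, the tops are at 54 mm, and the puller is on its feet. Handing in.

```bash
python3 -c "
from cell import ctrl
print(ctrl.finish_job())"
```

```text
the job is handed in; nothing more can be done
None
```

I dragged the matching 60 mm tin out with the puller and loaded it at the lane's lip, with the stock tin flat about 61 mm behind it and the puller back on its feet; I handed the job in at about 18.5 s of 72 s, and no verdict came back.

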